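Pack, clip and date the meal box

TASK

Stand every sauce pot upright in the open meal box, then close its lid. Then press the four orange lid clips fully down in opposite-corner order: one clip, the one diagonally across from it, then the other two. Finally press the red step button on the blue day counter, leaving the drum itself alone, until the face with five pips is on top, and let the button come back up; do not disturb the mug, the terracotta knob or the salt dish.

Things in the scene. Friction and masses are not known exactly. Their poses are not given: they have to be found in the camera images.
- mealbox: White open meal box fixed to a walnut plank whose top is 30 mm above the work surface. Outside 145 mm (x) by 250 mm (y) by 62 mm high, walls and floor 6 mm. Origin: centre of its underside, z up; +x points to the lid's hinge side (away from the robot), +y to the left.
- lid_hinge (a point): Middle of the lid's hinge line, which runs along the box's y at the box's far top edge: 72.5 mm along +x of the box centre, 63 mm above its underside. Axes as the box's.
- boxlid (a joint): Angle of the green lid: 0 shut, grows as it opens upward (starts about 1.6 to 1.8, standing nearly upright, 1.9 at most). The lid is a panel 152 mm from hinge to free edge, 258 mm wide, 8 mm thick, its inner face through the hinge line. Stiff hinge: it stays where it is left; about 2 N at the free edge moves it.
- lid_edge (a point): Middle of the lid's free edge on its outer face (150 mm from the hinge, 8 mm outside the inner face).
- drum (a joint): Angle of the white eight-sided drum of the day counter: it shows k pips on top at k x 0.785 rad (0 to 7 pips), so five pips is 3.927. Grows by one face a press; it clicks into each face by a spring detent, never goes back, and starts at 0 (blank), 1 or 2 pips. Drum 63 mm across, 43 mm long, lying level, beside the button, between the cheeks of a blue counter (100 by 100 mm base, fixed to the plank) that stands on the left or the right of the box.
- drum_top (a point): Middle of the top face of the drum, level with its surface; z up, the drum's axis along y.
- step (a joint): Travel of the red step button: 0 up, 0.0193 m fully down. Springs back by itself. It takes 1 N to start and about 3 N on the way (more if pressed fast), then comes to a hard stop; it must go fully down and come fully up again for each step.
- step_top (a point): Centre of the top of the red step button (26 mm across, top 27 mm above the blue counter's case when up, moves straight down).
- clip_nl (a joint): Angle of the orange lid clip at the near left (-x, +y) corner of the shut lid; diagonally opposite clip_fr. 0 is fully down (flat, its lip over the box's rim), grows as it is raised, 1.2 at most; starts 0.6 to 0.95. Stiff hinge: stays where it is left; about 2 to 4 N straight down near its outer end presses it down.
- clip_nl_pad (a point): Press point on the upper face of that clip, 28 mm outward from its hinge, 10 mm from its outer end. Clip 26 mm wide, 38 mm long, hinged along the lid's side edge. With lid and clip shut this point lies 42.5 mm nearer than the box centre (box x), 139 mm to its left (box y), 77 mm above the box's underside.
- clip_nr (a joint): Angle of the orange lid clip at the near right (-x, -y) corner of the shut lid; diagonally opposite clip_fl. 0 is fully down (flat, its lip over the box's rim), grows as it is raised, 1.2 at most; starts 0.6 to 0.95. Stiff hinge: stays where it is left; about 2 to 4 N straight down near its outer end presses it down.
- clip_nr_pad (a point): Press point on the upper face of that clip, 28 mm outward from its hinge, 10 mm from its outer end. Clip 26 mm wide, 38 mm long, hinged along the lid's side edge. With lid and clip shut this point lies 42.5 mm nearer than the box centre (box x), 139 mm to its right (box y), 77 mm above the box's underside.
- clip_fl (a joint): Angle of the orange lid clip at the far left (+x, +y) corner of the shut lid; diagonally opposite clip_nr. 0 is fully down (flat, its lip over the box's rim), grows as it is raised, 1.2 at most; starts 0.6 to 0.95. Stiff hinge: stays where it is left; about 2 to 4 N straight down near its outer end presses it down.
- clip_fl_pad (a point): Press point on the upper face of that clip, 28 mm outward from its hinge, 10 mm from its outer end. Clip 26 mm wide, 38 mm long, hinged along the lid's side edge. With lid and clip shut this point lies 42.5 mm beyond the box centre (box x), 139 mm to its left (box y), 77 mm above the box's underside.
- clip_fr (a joint): Angle of the orange lid clip at the far right (+x, -y) corner of the shut lid; diagonally opposite clip_nl. 0 is fully down (flat, its lip over the box's rim), grows as it is raised, 1.2 at most; starts 0.6 to 0.95. Stiff hinge: stays where it is left; about 2 to 4 N straight down near its outer end presses it down.
- clip_fr_pad (a point): Press point on the upper face of that clip, 28 mm outward from its hinge, 10 mm from its outer end. Clip 26 mm wide, 38 mm long, hinged along the lid's side edge. With lid and clip shut this point lies 42.5 mm beyond the box centre (box x), 139 mm to its right (box y), 77 mm above the box's underside.
- pot1_mid (a point): Centre (half-way up) of the sauce pot with the red cap: amber cylinder 46 mm across, 40 mm tall, 50 to 100 g, standing; z is its axis. Three or all four of the pots are there; one may be absent.
- pot2_mid (a point): Centre (half-way up) of the sauce pot with the yellow cap: amber cylinder 46 mm across, 40 mm tall, 50 to 100 g, standing; z is its axis. Three or all four of the pots are there; one may be absent.
- pot3_mid (a point): Centre (half-way up) of the sauce pot with the blue cap: amber cylinder 46 mm across, 40 mm tall, 50 to 100 g, standing; z is its axis. Three or all four of the pots are there; one may be absent.
- pot4_mid (a point): Centre (half-way up) of the sauce pot with the black cap: amber cylinder 46 mm across, 40 mm tall, 50 to 100 g, standing; z is its axis. Three or all four of the pots are there; one may be absent.
- mug_pt (a point): Blue enamel mug, 80 mm across, 80 mm tall: centre of its underside. Leave alone.
- knob_pt (a point): Spare terracotta tagine-lid knob, 44 mm across, 40 mm tall: centre of its underside. Leave alone.
- saltdish_pt (a point): White salt dish, 60 mm across, 32 mm tall: centre of its underside. Leave alone.
Things that resemble listed ones, but are neither listed nor needed, are in the scene too. Leave any turquoise look-alike of the part that bears pot3_mid alone.

How it is judged:
On the way, in this order (a step that is already met when the one before it is completed fails the run):
1. all the pots stand in the box while its lid is still open (x of pot1_mid in the frame of mealbox between -0.052 and 0.052 m and y of pot1_mid in the frame of mealbox between -0.105 and 0.105 m and z of pot1_mid in the frame of mealbox between 0.018 and 0.036 m and angle between each of pot1_mid, pot2_mid, pot3_mid, pot4_mid's own z axis and vertical below 0.25 rad and x of pot2_mid in the frame of mealbox between -0.052 and 0.052 m and y of pot2_mid in the frame of mealbox between -0.105 and 0.105 m and z of pot2_mid in the frame of mealbox between 0.018 and 0.036 m and x of pot3_mid in the frame of mealbox between -0.052 and 0.052 m and y of pot3_mid in the frame of mealbox between -0.105 and 0.105 m and z of pot3_mid in the frame of mealbox between 0.018 and 0.036 m and x of pot4_mid in the frame of mealbox between -0.052 and 0.052 m and y of pot4_mid in the frame of mealbox between -0.105 and 0.105 m and z of pot4_mid in the frame of mealbox between 0.018 and 0.036 m and value of joint boxlid above 1.2 rad), for 0.2 s.
2. the lid is shut, all four clips still raised, the pots inside (x of pot1_mid in the frame of mealbox between -0.052 and 0.052 m and y of pot1_mid in the frame of mealbox between -0.105 and 0.105 m and z of pot1_mid in the frame of mealbox between 0.018 and 0.036 m and angle between each of pot1_mid, pot2_mid, pot3_mid, pot4_mid's own z axis and vertical below 0.25 rad and x of pot2_mid in the frame of mealbox between -0.052 and 0.052 m and y of pot2_mid in the frame of mealbox between -0.105 and 0.105 m and z of pot2_mid in the frame of mealbox between 0.018 and 0.036 m and x of pot3_mid in the frame of mealbox between -0.052 and 0.052 m and y of pot3_mid in the frame of mealbox between -0.105 and 0.105 m and z of pot3_mid in the frame of mealbox between 0.018 and 0.036 m and x of pot4_mid in the frame of mealbox between -0.052 and 0.052 m and y of pot4_mid in the frame of mealbox between -0.105 and 0.105 m and z of pot4_mid in the frame of mealbox between 0.018 and 0.036 m and value of joint boxlid below 0.06 rad and value of joint each of clip_nl, clip_nr, clip_fl, clip_fr above 0.35 rad), for 0.2 s.
3. one diagonal pair of clips is down, the other pair still raised (((value of joint each of clip_nl, clip_fr below 0.12 rad and value of joint each of clip_nr, clip_fl above 0.35 rad) or (value of joint each of clip_nr, clip_fl below 0.12 rad and value of joint each of clip_nl, clip_fr above 0.35 rad))), for 0.2 s.
4. all four clips are down (x of pot1_mid in the frame of mealbox between -0.052 and 0.052 m and y of pot1_mid in the frame of mealbox between -0.105 and 0.105 m and z of pot1_mid in the frame of mealbox between 0.018 and 0.036 m and angle between each of pot1_mid, pot2_mid, pot3_mid, pot4_mid's own z axis and vertical below 0.25 rad and x of pot2_mid in the frame of mealbox between -0.052 and 0.052 m and y of pot2_mid in the frame of mealbox between -0.105 and 0.105 m and z of pot2_mid in the frame of mealbox between 0.018 and 0.036 m and x of pot3_mid in the frame of mealbox between -0.052 and 0.052 m and y of pot3_mid in the frame of mealbox between -0.105 and 0.105 m and z of pot3_mid in the frame of mealbox between 0.018 and 0.036 m and x of pot4_mid in the frame of mealbox between -0.052 and 0.052 m and y of pot4_mid in the frame of mealbox between -0.105 and 0.105 m and z of pot4_mid in the frame of mealbox between 0.018 and 0.036 m and value of joint boxlid below 0.06 rad and value of joint each of clip_nl, clip_nr, clip_fl, clip_fr below 0.12 rad), for 0.2 s.
5. the drum shows five pips (value of joint drum between 3.75699 and 4.09699 rad), for 0.2 s.
At the end, for the whole second after the job is handed in: Every pot stands in the box (upright within 0.25 rad), the lid is shut (below 0.06 rad), all four clips are down (below 0.12 rad), the drum shows five pips (within 0.17 rad) and the step button is up (within 3 mm) (all of step 4 and all of step 5 and value of joint step below 0.003 m); the robot touches nothing.
It fails at once if the mug is pushed more than 30 mm from its place (distance of mug_pt from where it was at the start of the episode above 0.03 m).
It fails at once if the terracotta knob is pushed more than 30 mm from its place (distance of knob_pt from where it was at the start of the episode above 0.03 m).
It fails at once if the salt dish is pushed more than 30 mm from its place (distance of saltdish_pt from where it was at the start of the episode above 0.03 m).
It fails at once if the gripper turns the drum directly (contact force between the fingers and drum above 1 N).
Of pot1, pot2, pot3, pot4 only 3 to 4 are there at a start; the rules pass over those that are not, and their reading is None.
At some moment in a run one of pot1, pot2, pot3, pot4 may be knocked a few centimetres aside while the robot is not near it.
It also fails if it takes over 208 s, if anything falls off the work surface, if the arm or the gripper's body presses on something with over 40 N, if the wrist force passes 120 N, or if a joint passes its speed limit or range.

ROBOT

A 6-joint arm with a two-finger parallel gripper is mounted at the origin on the work surface. World frame = base frame: x ahead of the robot, y to its left, z up, the work surface at z = 0. Lengths are in m, angles in rad, forces in N, time in s.
With the tool pointing down it reaches from about 0.325 to 0.9 m from the base axis. Payload 3.5 kg.
Tool frame: the origin (TCP) lies on the centre line of the jaws, within the pads' length; the fingertips stand 19 mm ahead of it and the grasp point (between the pads) is the TCP; z points along the fingers, x is the direction in which the jaws open and shut, and the axes are right-handed (so a half turn about z gives the same grasp; the last joint's range is limited). The gripper opens to 85 mm and grips with 20 to 120 N. Pads are 22 mm wide; open, the fingers measure 114 mm over their backs; the gripper's body (76 mm by 85 mm) begins 54 mm behind the grasp point. The pads swing forward as they close: fully open they stand 13 mm farther back than shut.
Start: joints at [-1.429, 0.276, -0.026, 1.268, 0, 1.467], TCP at [0.151, -0.606, 0.25] pointing down, gripper open.
Joint ranges: [-3.12, 3.12], [-0.85, 1.88], [-1.08, 1.24], [-1.95, 2.15], [-1.57, 1.53], [-3.14, 3.14]. Speed limits (rad/s): [2.57, 2.57, 3.14, 3.14, 3.14, 3.14].

INTERFACE

Orientations are given as a unit quaternion [w, x, y, z].
In Python, from workcell import robot gives the robot as it stands. Calls block until the motion is done:
- robot.reach(position, orientation): joint-space move of the TCP to a pose.
- robot.servo_line(position, max_speed=0.15, rotation=None): straight line of the TCP; rotation=None keeps the orientation; max_speed is the mean speed in m/s.
- robot.set_joints(angles): joint-space move.
- robot.move_gripper(opening, f_grip=None): opening from 0.0 (shut) to 1.0 (fully open); f_grip is the grip in N (None keeps the last); returns when the fingers have stopped.
- robot.sleep(seconds).
- robot.ik(position, orientation): joint angles nearest the present ones, or None.
- robot.grab_frame(name): name is "scene" or "side" or "wrist"; returns a dict with "img" (384x512x3 uint8, red, green, blue), "range_z" (384x512 float32, m along the optical axis (not along the pixel's ray), 0 where there is no reading), "fovy" (degrees; the focal length in pixels is half the picture's height over the tangent of half this angle, whatever the lens; pixels are square), "cx", "cy" (the principal point, pixels), "cam_to_world" (4x4, takes a point from camera to world coordinates); the wrist camera has in their place "T_tool_cam" (4x4, takes a point from camera to tool coordinates, whose origin is the TCP and whose axes are the tool frame's). Camera axes: x right, y down, z forward; pixel columns grow to the right and rows downward; lengths in m; the calibration is good to about 2 mm. A picture is of the moment at which its call begins: read the wrist's pose just before it.
A pose or a line that the arm cannot do raises robot.Unreachable and nothing moves.
- robot.sign_off(): hands the job in, once; it reports no verdict.
Readings, each from a call of its own:
- robot.get_time_s(): time.
- robot.get_joint_positions(): joint angles.
- robot.get_joint_velocities(): joint speeds.
- robot.get_tau(): joint torques, N m.
- robot.get_position(): TCP position.
- robot.get_eef_rot(): TCP orientation.
- robot.get_force(): force on the tool from outside, world axes, zero at the start.
- robot.get_wrist_torque(): the same for the moment, N m.
- robot.get_gripper_width(): opening from 0.0 (shut) to 1.0 (fully open).
Only numpy, scipy, OpenCV 4.12 (cv2) and the standard library are available. Lean on these libraries where they do the work, as an engineer would, in place of code of your own. Each camera call takes 0.05 s, during which the arm holds its last target. There are 200 camera calls.

## Working session

There is one attempt and no reset: what is moved stays moved. The work goes in short steps, each a Python script; the robot and the scene stay as the last script left them, time stands still between calls to the robot, and variables do not carry over. Pictures are saved under pics/ and viewed, about 12 in all and at most 16, crops included, and the job is handed in when it is done.

```bash
ls; mkdir -p pics
python3 - <<'E'
from workcell import robot
import cv2,numpy as np
for n in("scene","side"):
    f=robot.grab_frame(n); cv2.imwrite(f"pics/{n}0.png",f["img"][:,:,::-1]); np.savez(f"{n}0.npz",**f)
    print(n,f["fovy"],f["cx"],f["cy"],np.round(f["cam_to_world"],3).tolist(),(f["range_z"]>0).mean())
print(robot.get_time_s(),robot.get_eef_rot())
E
```

```text
pics
scene 48.668485011560975 248.78632197000104 194.18846774284614 [[-0.318, 0.728, -0.607, 1.134], [0.948, 0.254, -0.192, 0.202], [0.014, -0.637, -0.771, 0.99], [0.0, 0.0, 0.0, 1.0]] 0.9957987467447916
side 42.940010720567656 259.66062438746053 186.48819701233546 [[-0.97, -0.107, 0.217, 0.126], [-0.241, 0.474, -0.847, 1.219], [-0.013, -0.874, -0.486, 0.826], [0.0, 0.0, 0.0, 1.0]] 0.996063232421875
0.1 [-7.28882539e-04  7.88128073e-01 -6.15510385e-01 -7.58386405e-04]
```

View pics/scene0.png

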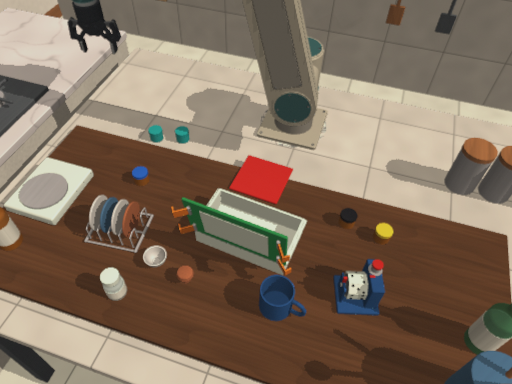

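View pics/side0.png

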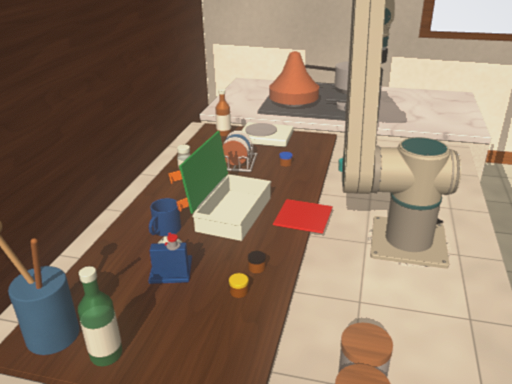

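The scene view (looking back at the robot, image right = +y) shows the box (250,225) with its green lid up, and the pots with blue (140,173), black (348,215) and yellow (385,231) caps. No red cap is visible. The counter is at (358,290), mug (280,297), salt dish (154,256), knob (185,272), and turquoise look-alikes at (156,133) and (182,134). The side view agrees.

```bash
cat > h.py <<'E'
import numpy as np,cv2
from scipy.spatial.transform import Rotation as R
def cloud(f,T=None):
    T=f["cam_to_world"] if T is None else T
    h,w=f["range_z"].shape; k=h/2/np.tan(np.radians(float(f["fovy"]))/2)
    u,v=np.meshgrid(np.arange(w),np.arange(h)); z=f["range_z"]
    P=np.stack([(u-f["cx"])/k*z,(v-f["cy"])/k*z,z],-1)
    return P@T[:3,:3].T+T[:3,3]
def blobs(m,mn=12):
    n,l,s,c=cv2.connectedComponentsWithStats(m.astype(np.uint8)); 
    return [(l==i,s[i],c[i]) for i in range(1,n) if s[i][4]>=mn]
def quat(yaw): # tool down, tool x along world yaw
    x=np.array([np.cos(yaw),np.sin(yaw),0]);z=np.array([0,0,-1.]);y=np.cross(z,x)
    q=R.from_matrix(np.stack([x,y,z],1)).as_quat(); return q[[3,0,1,2]]
HSV={"red":((0,150,90),(6,255,255)),"yellow":((22,150,120),(32,255,255)),"blue":((108,150,100),(125,255,255)),"orange":((8,200,150),(17,255,255)),"green":((60,120,40),(80,255,255)),"black":((0,0,0),(180,90,45)),"turq":((82,120,60),(98,255,255)),"white":((0,0,150),(180,50,255))}
def mask(img,c):
    return cv2.inRange(cv2.cvtColor(img,cv2.COLOR_RGB2HSV),*HSV[c])>0
E
python3 - <<'E'
from h import *
for n in("scene","side"):
    f=dict(np.load(n+"0.npz")); P=cloud(f); 
    for c in HSV:
        ok=(P[...,0]>.1)&(P[...,0]<1.0)&(abs(P[...,1])<.75)&(P[...,2]>.005)&(P[...,2]<.4)
        for m,s,ct in blobs(mask(f["img"],c)&ok,15):
            p=P[m]; print(n,c,s[4],ct.round(),"med",np.median(p,0).round(3),"lo",np.percentile(p,3,0).round(3),"hi",np.percentile(p,97,0).round(3))
E
```

```text
scene red 1898 [261. 179.] med [ 0.318 -0.018  0.038] lo [ 0.243 -0.09   0.034] hi [0.384 0.051 0.042]
scene red 99 [378. 264.] med [0.574 0.335 0.155] lo [0.476 0.324 0.029] hi [0.586 0.367 0.157]
scene red 20 [345. 279.] med [0.612 0.275 0.112] lo [0.593 0.271 0.097] hi [0.614 0.279 0.119]
scene yellow 214 [384. 230.] med [0.407 0.351 0.07 ] lo [0.36  0.33  0.029] hi [0.428 0.372 0.073]
scene blue 150 [140. 172.] med [ 0.436 -0.354  0.07 ] lo [ 0.414 -0.375  0.065] hi [ 0.454 -0.336  0.073]
scene orange 81 [179. 212.] med [ 0.621 -0.127  0.21 ] lo [ 0.613 -0.146  0.197] hi [ 0.629 -0.113  0.217]
scene orange 41 [283. 255.] med [0.657 0.133 0.213] lo [0.637 0.117 0.195] hi [0.662 0.142 0.217]
scene orange 40 [286. 269.] med [0.639 0.142 0.129] lo [0.625 0.119 0.113] hi [0.644 0.149 0.135]
scene green 1095 [237. 226.] med [0.617 0.019 0.229] lo [ 0.594 -0.115  0.11 ] hi [0.631 0.126 0.242]
scene black 1046 [94. 25.] med [ 0.165 -0.583  0.338] lo [ 0.132 -0.666  0.27 ] hi [ 0.191 -0.537  0.397]
scene black 172 [348. 215.] med [0.39  0.251 0.07 ] lo [0.369 0.233 0.066] hi [0.408 0.27  
[... 2785 characters left out ...]
16]
side white 16 [247. 161.] med [ 0.554 -0.273  0.062] lo [ 0.551 -0.308  0.043] hi [ 0.559 -0.266  0.083]
side white 25 [245. 170.] med [ 0.558 -0.263  0.037] lo [ 0.542 -0.284  0.029] hi [ 0.58  -0.255  0.041]
side white 2588 [230. 207.] med [0.525 0.011 0.052] lo [ 0.447 -0.112  0.033] hi [0.592 0.145 0.092]
side white 28 [163. 240.] med [0.614 0.299 0.114] lo [0.604 0.287 0.105] hi [0.626 0.314 0.118]
side white 53 [172. 246.] med [0.571 0.343 0.13 ] lo [0.559 0.333 0.127] hi [0.585 0.349 0.141]
side white 203 [ 87. 274.] med [0.617 0.608 0.249] lo [0.606 0.59  0.236] hi [0.63  0.616 0.251]
side white 266 [ 94. 342.] med [0.616 0.632 0.101] lo [0.605 0.629 0.067] hi [0.628 0.635 0.13 ]
```

Run:
```python
from h import *
A=[]
for n in("scene","side"):
    f=dict(np.load(n+"0.npz")); P=cloud(f); x,y,z=P[...,0],P[...,1],P[...,2]
    w=mask(f["img"],"white")
    rim=P[w&(z>.084)&(z<.097)&(x>.38)&(x<.62)&(abs(y-.02)<.17)]
    print(n,len(rim),cv2.minAreaRect(rim[:,:2].astype(np.float32)))
    near=rim[rim[:,0]<np.percentile(rim[:,0],30)]; A.append(rim)
    g=mask(f["img"],"green")&(x>.5)&(x<.75)&(abs(y)<.2)&(z>.1)
    p=P[g]; top=p[p[:,2]>.235]; print(" lid top",top.min(0),top.max(0))
    m=mask(f["img"],"blue")&(x>.5)&(x<.85)&(z>.032)
    for b,s,c in blobs(m|(cv2.inRange(cv2.cvtColor(f["img"],cv2.COLOR_RGB2HSV),(100,100,40),(120,255,255))>0)&(z>.032)&(z<.2)&(x>.5)&(x<.85)&(y<.45),60):
        p=P[b]; print(" blue",s[4],p.min(0).round(3),p.max(0).round(3))
    t=P[(x>.74)&False]
    m=(z>.145)&(z<.165)&(x>.5)&(x<.65)&(y>.28)&(y<.4)&mask(f["img"],"red"); print(" button",P[m].mean(0),P[m].min(0),P[m].max(0))
    m=mask(f["img"],"yellow")&(z>.066)&(z<.075)&(x<.6);p=P[m];print(" yel",(p.min(0)+p.max(0))/2)
r=np.concatenate(A); (c,s,a)=cv2.minAreaRect(r[:,:2].astype(np.float32)); print("all",c,s,a)
f=np.load("scene0.npz")["img"]
a=cv2.resize(f[245:325,310:400],None,fx=5,fy=5,interpolation=cv2.INTER_CUBIC)
cv2.imwrite("pics/c1.png",a[:,:,::-1])
```

```text
scene 455 ((0.5143727660179138, 0.01177746057510376), (0.2653481662273407, 0.14569008350372314), 82.73649597167969)
 lid top [ 0.60208253 -0.12307696  0.23506826] [0.6330148  0.12875854 0.24403624]
 blue 77 [ 0.57  -0.348  0.102] [ 0.655 -0.338  0.139]
 blue 1213 [0.547 0.253 0.035] [0.66  0.371 0.132]
 blue 1392 [0.648 0.095 0.032] [0.728 0.206 0.114]
 button [0.57560193 0.33370769 0.1548835 ] [0.56312084 0.32178437 0.14865978] [0.58927451 0.34585634 0.15885115]
 yel [0.4066959  0.34928688 0.06984485]
side 599 ((0.5166178345680237, 0.01685178279876709), (0.2649378180503845, 0.1489279419183731), 84.3546142578125)
 lid top [ 0.60169767 -0.1134188   0.23565901] [0.62626012 0.12938589 0.24161226]
 blue 670 [0.646 0.091 0.035] [0.722 0.212 0.113]
 blue 1271 [0.535 0.319 0.032] [0.64  0.378 0.13 ]
 button [0.57017858 0.33806723 0.15354796] [0.56060476 0.32441989 0.1489772 ] [0.58165452 0.34891165 0.15697899]
 yel [0.4043828  0.35344921 0.0698274 ]
all (0.5164716839790344, 0.01476837694644928) (0.2691493332386017, 0.14897483587265015) 84.2342758178711
```

View pics/c1.png

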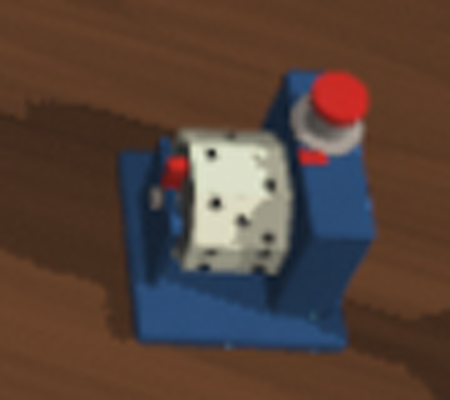

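The crop shows the counter's drum at (230,195), button at (340,95). The top-face pips are not yet readable and I'll check them from the wrist. Next, a wrist look from above the box.

```bash
cat >> h.py <<'E'
def wrist(robot,name=None):
    p=np.array(robot.get_position()); q=np.array(robot.get_eef_rot())
    f=robot.grab_frame("wrist"); T=np.eye(4); T[:3,:3]=R.from_quat(q[[1,2,3,0]]).as_matrix(); T[:3,3]=p
    f["cam_to_world"]=T@f["T_tool_cam"]
    if name: cv2.imwrite(f"pics/{name}.png",f["img"][:,:,::-1])
    return f,cloud(f)
def pot(robot,c):
    f,P=wrist(robot); z=P[...,2]
    b=blobs(mask(f["img"],c)&(z>.062)&(z<.09),100)
    if not b: return None
    m=max(b,key=lambda t:t[1][4])[0]; p=P[m]; (x,y),r=cv2.minEnclosingCircle(p[:,:2].astype(np.float32))
    return np.array([x,y]),r,np.median(p[:,2])
E
python3 - <<'E'
from h import *
from workcell import robot
robot.reach([0.43,0.0,0.42],quat(np.pi/2-.12))
f,P=wrist(robot,"w1"); np.savez("w1.npz",**f)
print(f["fovy"],f["T_tool_cam"].round(3).tolist(),robot.get_position(),robot.get_time_s())
z=P[...,2]; m=mask(f["img"],"white")&(z>.086)&(z<.097)
b=max(blobs(m),key=lambda t:t[1][4])[0]; p=P[b]; print(cv2.minAreaRect(p[:,:2].astype(np.float32)),np.median(p[:,2]))
# near rim line fit
E
```

```text
67.43987677087667 [[1.0, 0.001, 0.0, -0.0], [-0.001, 0.954, 0.301, -0.077], [-0.0, -0.301, 0.954, -0.124], [0.0, 0.0, 0.0, 1.0]] [ 0.43011998 -0.00054156  0.41967656] 2.5917
((0.5156600475311279, 0.012364998459815979), (0.26203879714012146, 0.1456257551908493), 84.1466293334961) 0.09207565525976885
```

View pics/w1.png

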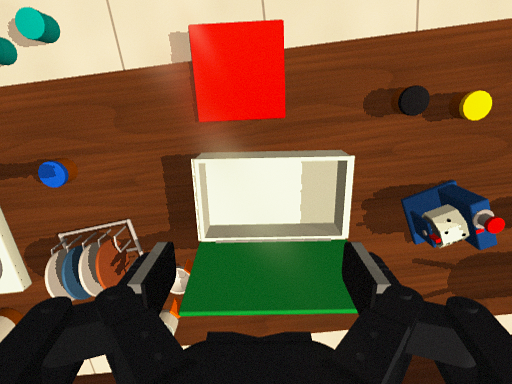

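Wrist view (up = toward the robot, right = +y) shows blue (53,173), black (413,100), yellow (476,105), the empty box (273,195) and the lid. There is no red pot, so three pots. Now picking.

```bash
cat >> h.py <<'E'
YAW=-.11; C=np.array([.5157,.0135])
def B(x,y,yaw=None,c=None):
    a=YAW if yaw is None else yaw; c=C if c is None else c
    return c+[x*np.cos(a)-y*np.sin(a),x*np.sin(a)+y*np.cos(a)]
def ln(robot,xy,z,v=.15): robot.servo_line([*xy,z],max_speed=v)
def pick(robot,c,xy0):
    robot.reach([*xy0,.23],quat(YAW)); robot.move_gripper(.78,30)
    r=pot(robot,c); print(c,"seen",r,"exp",xy0)
    if r is None or not 0.017<r[1]<.03: return False
    xy=r[0]; ln(robot,xy,.15,.2); ln(robot,xy,.057,.12); robot.move_gripper(0,30)
    print(" width",robot.get_gripper_width()); ln(robot,xy,.2,.2); return robot.get_gripper_width()>.3
def place(robot,b):
    xy=B(*b); robot.reach([*xy,.2],quat(YAW)); ln(robot,xy,.1,.15); ln(robot,xy,.0645,.05)
    print(" F",robot.get_force()); robot.move_gripper(.78); ln(robot,xy,.2,.2)
E
python3 - <<'E'
from h import *
from workcell import robot
f=dict(np.load("w1.npz")); P=cloud(f); z=P[...,2]
m=mask(f["img"],"white")&(z>.086)&(z<.097); p=P[max(blobs(m),key=lambda t:t[1][4])[0]][:,:2]
# near rim: outer edge per y bin
q=p-C
nb=[]
for y in np.arange(-.1,.101,.01):
    s=p[abs(p[:,1]-(C[1]+y))<.005]
    if len(s)>3: nb.append([s[:,1].mean(),np.percentile(s[:,0],2)])
nb=np.array(nb); k=np.polyfit(nb[:,0],nb[:,1],1); print("near edge yaw",-np.arctan(k[0]),"res",np.std(nb[:,1]-np.polyval(k,nb[:,0])))
a=-np.arctan(k[0]); d=np.array([np.cos(a),np.sin(a)]); e=np.array([-d[1],d[0]])
print("x ext",np.percentile(p@d,[.5,99.5]),"y ext",np.percentile(p@e,[0,.5,1,99,99.5,100]), "C",C@d,C@e)
for c,xy in(("black",[.39,.251]),):
    if pick(robot,c,xy): place(robot,(-.005,.07))
print(robot.get_time_s())
f,P=wrist(robot,"w2")
E
```

```text
near edge yaw -0.09764128789058113 res 0.0004034923470881484
x ext [0.43953563 0.58442408] y ext [-0.06858446 -0.0681273  -0.06790331  0.1925753   0.19285044  0.19372003] C 0.5119275928159472 0.06370933772744604
black seen (array([0.39003801, 0.25408116]), 0.021633785218000412, np.float64(0.07021394617379059)) exp [0.39, 0.251]
 width 0.5306419720985219
 F [-0.59653955  0.06209217 -0.77635757]
11.1917
```

View pics/w2.png

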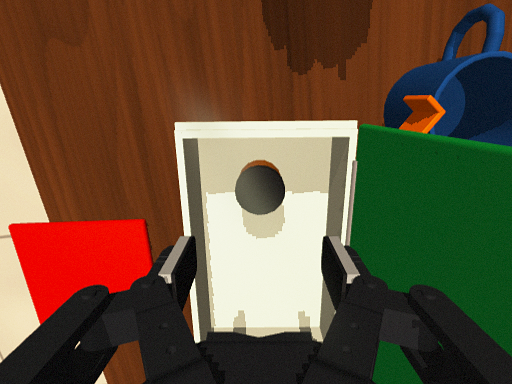

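Black pot stands in the box near its left (+y) end (262,188). Continuing with the refined box pose.

```bash
sed -i 's/^YAW=.*/YAW=-.098; C=np.array([.5156,.0122])/' h.py
python3 - <<'E'
from h import *
from workcell import robot
for c,xy,b in(("yellow",[.405,.351],(-.005,0)),("blue",[.435,-.352],(-.005,-.07))):
    if pick(robot,c,xy): place(robot,b)
    else: print("MISS"); break
print(robot.get_time_s())
robot.reach([0.40,0.0,0.42],quat(np.pi/2+YAW))
f,P=wrist(robot,"w3"); z=P[...,2]
for c in("black","yellow","blue"):
    for m,s,ct in blobs(mask(f["img"],c)&(z>.04)&(z<.1),100):
        p=P[m]; d=np.median(p,0); e=d[:2]-C; print(c,s[4],d.round(3),"box",(e[0]*np.cos(YAW)+e[1]*np.sin(YAW)).round(3),(-e[0]*np.sin(YAW)+e[1]*np.cos(YAW)).round(3))
g=mask(f["img"],"green"); p=P[g]; t=p[p[:,2]>.2];
E
```

```text
yellow seen (array([0.40405986, 0.35075703]), 0.023054728284478188, np.float64(0.07018201162510243)) exp [0.405, 0.351]
 width 0.5307067232620525
 F [-1.12842254 -1.10004542 -0.46193168]
blue seen (array([ 0.43209064, -0.35586095]), 0.02313418872654438, np.float64(0.07016103766382598)) exp [0.435, -0.352]
 width 0.5306921044209176
 F [-1.47008316 -0.26799285  1.58843264]
27.8
black 467 [0.516 0.08  0.076] box -0.006 0.067
yellow 500 [0.508 0.012 0.076] box -0.007 -0.001
blue 376 [ 0.505 -0.06   0.076] box -0.004 -0.072
```

View pics/w3.png

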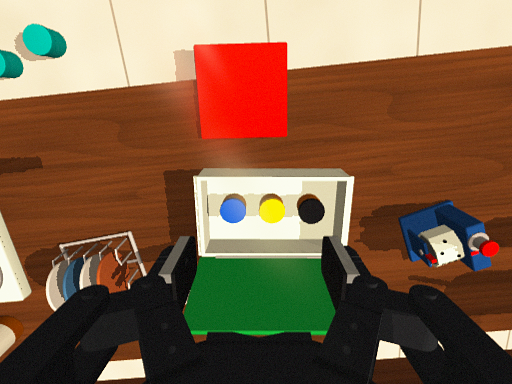

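All three pots are upright in the box: caps at (233,210), (272,210), (311,210), tops at z 0.076 as expected. Now the lid.

Run:
```python
from h import *
from workcell import robot
q=quat(np.pi/2+YAW); robot.move_gripper(0)
robot.reach([*B(.0,0),.40],q); ln(robot,B(.145,0),.36,.25); ln(robot,B(.145,0),.219,.2)
f0=robot.get_force()
for th in np.arange(1.65,-.001,-.15):
    u=np.array([-np.cos(th),np.sin(th)]); n=np.array([np.sin(th),np.cos(th)])
    p=np.array([.0725,.093])+.135*u+.008*n
    ln(robot,B(p[0]+.011,0),max(p[1],0)+.019,.12)
    print(round(th,2),(robot.get_force()-f0).round(1))
z=robot.get_position()[2]
for i in range(6):
    if (robot.get_force()-f0)[2]>6: break
    z-=.0015; ln(robot,B(-.0515,0),z,.05); print(round(z,4),(robot.get_force()-f0).round(1))
ln(robot,B(-.0515,0),.25,.2); robot.reach([0.40,0.0,0.42],q)
f,P=wrist(robot,"w4"); np.savez("w4.npz",**f)
g=mask(f["img"],"green")
p=P[max(blobs(g),key=lambda t:t[1][4])[0]]; (c,s,a)=cv2.minAreaRect(p[:,:2].astype(np.float32)); print("lid",c,s,a,np.percentile(p[:,2],[3,50,97]))
print(robot.get_time_s())
```

```text
1.65 [-1.6  0.6 -0.9]
1.5 [-0.   1.5 -0.5]
1.35 [-0.   0.2 -0.4]
1.2 [-0.2  0.6  0.2]
1.05 [-0.2  0.3 -0.6]
0.9 [-0.3  0.5 -0.4]
0.75 [-0.5  0.5  0.4]
0.6 [-0.2  0.7 -0.6]
0.45 [-1.   0.4 -0.4]
0.3 [-1.  -0.3  0.1]
0.15 [-0.1  0.2 -0.9]
0.0 [-1.2  0.3  0.1]
0.1191 [-0.7  0.6  4.8]
0.1176 [-5.8  1.6 15.2]
lid (0.484059602022171, 0.06733022630214691) (0.15573875606060028, 0.31448647379875183) 86.89689636230469 [0.09962821 0.1013212  0.1028728 ]
38.1583
```

View pics/w4.png

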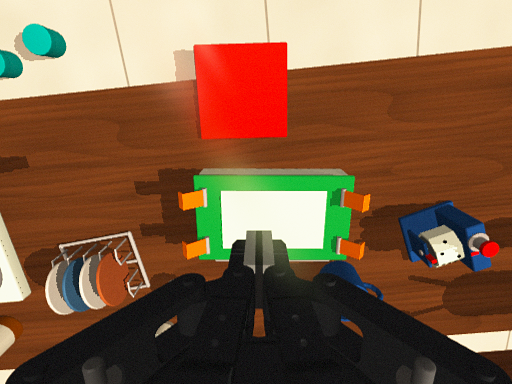

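Lid shut: its face is flat at z 0.101, and all four clips are still raised at (192,201), (355,201), (196,248), (350,248). Pressing the first diagonal pair, nl then fr.

```bash
cat >> h.py <<'E'
def clip(robot,sx,sy):
    xy=B(.0425*sx,.137*sy); robot.reach([*xy,.22],quat(np.pi/2+YAW)); ln(robot,xy,.185,.1); f0=robot.get_force()
    ln(robot,xy,.130,.05); z=.130
    while z>.119:
        f=(robot.get_force()-f0)[2]
        if f>12: break
        z-=.001; ln(robot,xy,z,.03)
    print("clip",sx,sy,"z",round(z,4),robot.get_position()[2].round(4),"F",(robot.get_force()-f0).round(1))
    ln(robot,xy,.2,.2)
def clipz(robot,name):
    robot.reach([0.40,0.0,0.42],quat(np.pi/2+YAW)); f,P=wrist(robot,name)
    for m,s,ct in blobs(mask(f["img"],"orange")&(P[...,2]>.06),40):
        p=P[m]; e=np.median(p,0)[:2]-C; print(ct.round(),"box",(e[0]*np.cos(YAW)+e[1]*np.sin(YAW)).round(3),(-e[0]*np.sin(YAW)+e[1]*np.cos(YAW)).round(3),"z",np.percentile(p[:,2],[3,50,97]).round(3))
E
python3 - <<'E'
from h import *
from workcell import robot
clipz(robot,"w5")
clip(robot,-1,1); clip(robot,1,-1); clipz(robot,"w6"); print(robot.get_time_s())
E
```

```text
[191. 200.] box -0.043 -0.128 z [0.11 0.12 0.13]
[356. 201.] box -0.043 0.126 z [0.111 0.127 0.136]
[194. 248.] box 0.041 -0.129 z [0.11  0.121 0.13 ]
[351. 249.] box 0.042 0.128 z [0.11  0.122 0.13 ]
[110. 281.] box 0.114 -0.285 z [0.069 0.106 0.137]
clip -1 1 z 0.124 0.1256 F [-4.8 -1.6 12.7]
clip 1 -1 z 0.123 0.1255 F [-5.3  0.9 15.3]
[356. 197.] box -0.043 0.132 z [0.106 0.107 0.109]
[191. 199.] box -0.043 -0.128 z [0.11 0.12 0.13]
[194. 244.] box 0.042 -0.133 z [0.106 0.107 0.109]
[352. 248.] box 0.042 0.129 z [0.11  0.122 0.13 ]
[111. 281.] box 0.115 -0.285 z [0.069 0.106 0.137]
49.5917
```

View pics/w6.png

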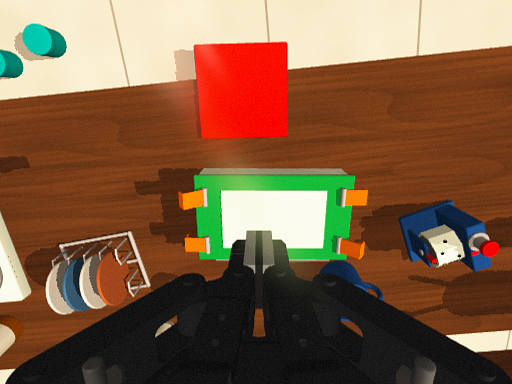

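nl (356,197) and fr (194,244) are flat at z 0.107, while nr and fl are still raised. Pressing the other pair, then looking at the counter.

Run:
```python
from h import *
from workcell import robot
clip(robot,-1,-1); clip(robot,1,1); clipz(robot,"w7")
robot.reach([.52,.31,.36],quat(np.pi/2+YAW))
f,P=wrist(robot); z=P[...,2]
for m,s,ct in blobs(mask(f["img"],"red")&(z>.14)&(z<.17),50):
    p=P[m]; print("btn",ct,cv2.minEnclosingCircle(p[:,:2].astype(np.float32)),np.median(p[:,2])); u=ct
u=u.astype(int); a=f["img"][max(0,u[1]-70):u[1]+70,max(0,u[0]-110):u[0]+50]
cv2.imwrite("pics/w8.png",cv2.resize(a,None,fx=4,fy=4,interpolation=cv2.INTER_CUBIC)[:,:,::-1]); print(robot.get_time_s())
```

```text
clip -1 -1 z 0.123 0.1254 F [-5.6  1.6 17. ]
clip 1 1 z 0.123 0.1255 F [-5.5 -0.6 15.3]
[191. 196.] box -0.044 -0.131 z [0.105 0.107 0.109]
[356. 197.] box -0.042 0.132 z [0.106 0.107 0.109]
[194. 244.] box 0.041 -0.132 z [0.105 0.107 0.109]
[350. 244.] box 0.042 0.131 z [0.106 0.107 0.109]
[110. 281.] box 0.115 -0.285 z [0.069 0.106 0.137]
btn [283.08282209 206.01840491] ((0.5711944103240967, 0.3338914215564728), 0.012884857133030891) 0.15516573842968784
62.2917
```

View pics/w8.png

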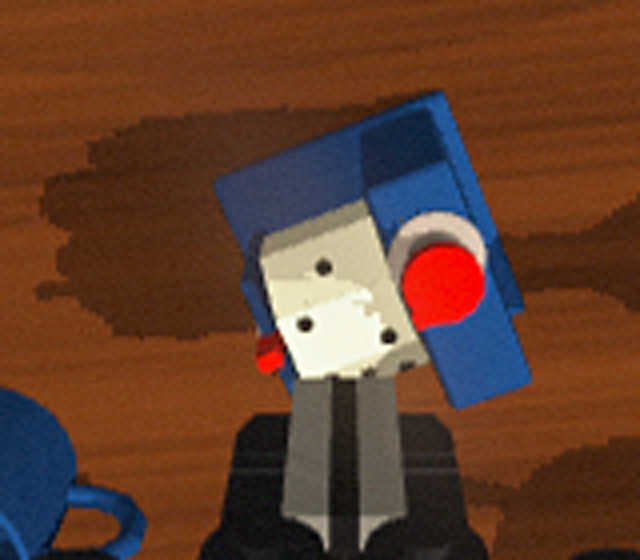

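All four clips are flat at z 0.107. The crop shows the drum with one pip at (325,267) on one face, two pips at (305,323) and (388,336) on the next, and the button at (443,285). I'll use depth to tell which face is on top.

Run:
```python
from h import *
from workcell import robot
robot.reach([.60,.22,.36],quat(np.pi/2+.35))
f,P=wrist(robot); z=P[...,2]; hsv=cv2.cvtColor(f["img"],cv2.COLOR_RGB2HSV)
w=(hsv[...,1]<90)&(hsv[...,2]>90)&(z>.08)&(z<.125)&(P[...,0]>.54)&(P[...,0]<.68)&(P[...,1]>.24)&(P[...,1]<.345)
m,s,ct=max(blobs(w),key=lambda t:t[1][4]); p=P[m]; print(s,ct)
print("top z",np.percentile(p[:,2],99)); t=p[p[:,2]>np.percentile(p[:,2],99)-.002]; print("topface",t.mean(0),cv2.minAreaRect(t[:,:2].astype(np.float32)))
x,y,ww,hh=s[:4]; roi=(slice(y-4,y+hh+4),slice(x-4,x+ww+4))
hull=cv2.convexHull(np.argwhere(m)[:,::-1].astype(np.int32)); H=cv2.fillConvexPoly(np.zeros(m.shape,np.uint8),hull,1)>0
for b,s2,c in blobs(H&(hsv[...,2]<80),2): print("pip",s2[4],c.round(1),P[b].mean(0).round(4))
vis=f["img"].copy(); vis[m&(z>np.percentile(p[:,2],99)-.002)]=(vis[m&(z>np.percentile(p[:,2],99)-.002)]*.6+np.array([0,100,0])).astype(np.uint8)
a=np.hstack([f["img"][y-25:y+hh+25,x-25:x+ww+45],vis[y-25:y+hh+25,x-25:x+ww+45]])
k=min(800/a.shape[1],600/a.shape[0]); cv2.imwrite("pics/w9.png",cv2.resize(a,None,fx=k,fy=k)[:,:,::-1])
```

```text
[ 296  154   39   46 1365] [316.15824176 176.44761905]
top z 0.11676756779453339
topface [0.5997361  0.30100264 0.11561085] ((0.6003936529159546, 0.3016037046909332), (0.02841859869658947, 0.04282115399837494), 15.994685173034668)
pip 100 [299.  176.1] [0.6043 0.2804 0.0977]
pip 11 [317.6 164.9] [0.5794 0.2956 0.1078]
pip 4 [334.  168.5] [0.577  0.3197 0.1032]
pip 8 [308.1 176.1] [0.5964 0.2875 0.1163]
pip 2 [334.  176.5] [0.5863 0.3222 0.1096]
pip 3 [333. 184.] [0.5965 0.3255 0.1088]
pip 11 [325.6 188.1] [0.6037 0.316  0.1162]
pip 6 [305.5 192.3] [0.6195 0.2941 0.112 ]
pip 7 [313.7 195.4] [0.6211 0.308  0.1067]
pip 7 [321.3 198.4] [0.6229 0.3215 0.1011]
```

View pics/w9.png

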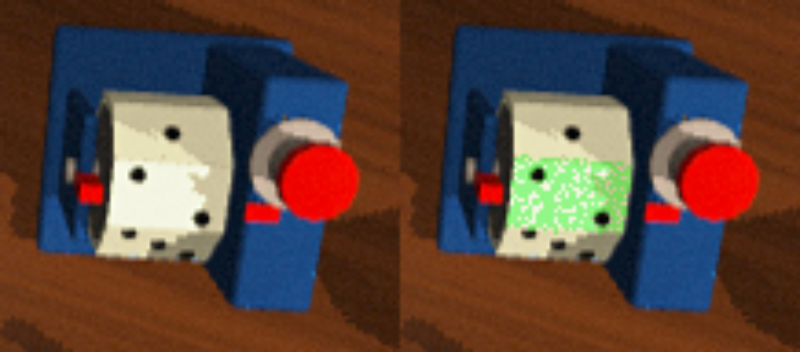

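Two pips on the top face (green, pips at (538,174) and (602,218)), and the next face shows three. So three presses are needed, checking after each.

```bash
cat >> h.py <<'E'
def press(robot,xy):
    robot.reach([*xy,.22],quat(np.pi/2+.28)); f0=robot.get_force()
    ln(robot,xy,.180,.1); ln(robot,xy,.159,.03); z=.159
    while z>.150 and (robot.get_force()-f0)[2]<14: z-=.001; ln(robot,xy,z,.02)
    print("press",robot.get_position().round(4),"F",(robot.get_force()-f0).round(1)); robot.sleep(.2)
    ln(robot,xy,.182,.05); ln(robot,xy,.22,.1); robot.sleep(.3)
def drum(robot,name):
    robot.reach([.60,.22,.36],quat(np.pi/2+.35)); f,P=wrist(robot)
    b=f["img"][138:216,280:385]; cv2.imwrite(f"pics/{name}.png",cv2.resize(b,None,fx=4,fy=4,interpolation=cv2.INTER_CUBIC)[:,:,::-1])
    m=mask(f["img"],"red")&(P[...,2]>.135)&(P[...,2]<.17); print("btn z",np.median(P[m][:,2]),m.sum(),robot.get_time_s())
E
python3 - <<'E'
from h import *
from workcell import robot
press(robot,[.5715,.3345]); drum(robot,"d1")
E
```

```text
press [0.5714 0.3345 0.1546] F [-4.4 -1.8 15.7]
btn z 0.15527315515975093 350 69.7583
```

View pics/d1.png

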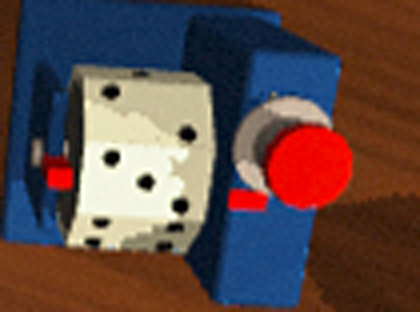

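Three pips are now on top, at (112,158), (147,182) and (180,205), and the button is back up. Two more presses.

Run:
```python
from h import *
from workcell import robot
press(robot,[.5715,.3345]); press(robot,[.5715,.3345]); drum(robot,"d2"); clipz(robot,"w10")
```

```text
press [0.5715 0.3345 0.1546] F [-5.1 -2.3 15.5]
press [0.5715 0.3345 0.1546] F [-4.6 -3.1 16.5]
btn z 0.15525321088568117 353 81.975
[355. 196.] box -0.043 0.131 z [0.106 0.107 0.109]
[191. 195.] box -0.044 -0.132 z [0.106 0.107 0.109]
[194. 243.] box 0.041 -0.132 z [0.106 0.107 0.109]
[350. 243.] box 0.041 0.132 z [0.106 0.107 0.109]
[110. 279.] box 0.114 -0.285 z [0.069 0.106 0.137]
```

View pics/d2.png

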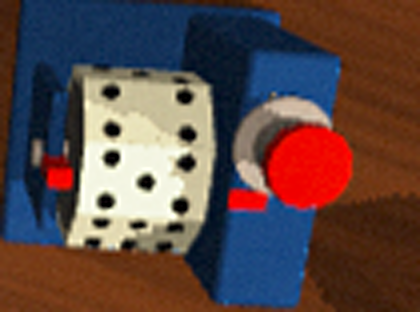

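View pics/w10.png

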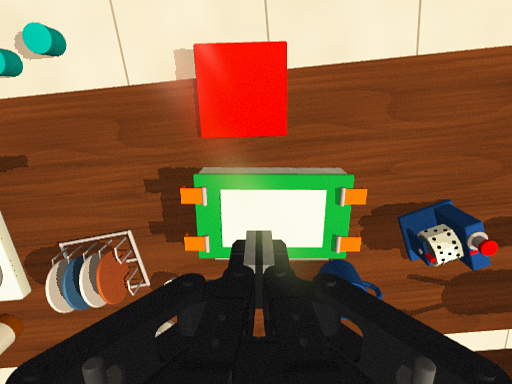

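Five pips are on top (four corners plus centre (147,182)), the button is up, the lid is shut and all clips are down. Handing in.

Run:
```python
from workcell import robot
robot.sign_off()
```

```text
the job is handed in; nothing more can be done
```

The job is done and handed in, at about 83 s of the 208 s allowed; no verdict is reported.

- **Pots:** the black, yellow and blue pots stood upright in the box before I closed the lid, with their tops at z 0.076 m as expected. No red-capped pot was visible in any view, so I treated it as absent. I could not check the pots again once the lid was shut.
- **Lid and clips:** the lid is shut, its face flat at z 0.101 m. I pressed the clips near-left, far-right, near-right, far-left. All four measured flat at z 0.107 m in the last picture.
- **Counter:** the drum started at two pips, and three presses brought five pips to the top. The button measured 0.155 m, the same height as before the presses, so it is fully up.
- **Other checks:** the arm was clear of everything at hand-in. I did not re-measure the mug, knob or salt dish at the end, but the gripper never worked close to them. No check failed or disagreed.

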